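# Pin the root trimmer's guard shut with a linch pin

### The job

Lock the guard of the onion root trimmer: take the linch pin from its wooden rest, feel it into the cross hole of the locking post and push it gently home until its blue head sits against the post. Then flip the sprung ring over the post and press its red tab gently down until the ring has snapped past the pin's end, and leave everything else on the table where it is.

Things in the scene. Friction and masses are not known exactly. Their poses are not given: they have to be found in the camera images.
- pin_head (a point): Centre of the linch pin's blue head block, the place to grip it: 22 mm long (x), 16 wide (y), 43 high (z, up). x points along the pin to its tip. The shank leaves the head's front face (11 mm ahead of this point); its axis is 16.5 mm below this point. The ring's hinge runs across the head (along y), 1 mm behind and 16.5 mm below this point; the ring's arms are 21 mm to either side.
- pin_tip (a point): The very end of the pin's nose, on the pin's axis, 50 mm ahead of the head's front face; axes as pin_head. The nose is a polished half round lying across (along y), 8 mm high and 8 mm wide, behind it a 10 mm long taper up to the full shank; it enters when less than about 1.5 mm off to the side.
- pin: The linch pin with its ring, about 0.23 kg; origin on the pin's axis at the head's front face; axes as pin_head. The steel shank is 10 mm square. It starts lying level in the rest, its axis 25 mm above the table, its shank between two cheeks 8 mm high; lift it straight up.
- ring (a joint): Angle of the ring (rad): 0 lies straight back from the head, pi/2 stands up, pi points along the pin. Starts at 0.75 to 1.05; stays where left (under 0.5 N moves it). At about 3.06 its crossbar meets the nose from above and must stretch on a spring to pass: 4 to 10 N on the tab. Beyond 3.22 it has snapped past; hard end stop at 3.31.
- ring_tab (a point): Centre of the ring's red tab, 79 mm from the hinge axis; the tab spans 63 to 89 mm from the hinge, is 24 mm wide and 5 thick. The ring is a steel loop, 5 mm bar, 47 mm wide over its arms, its crossbar 62.5 mm from the hinge. Moves with the ring.
- hole_mouth (a point): Nominal middle of the entry of the cross hole in the trimmer's locking post, 75 mm above the table; x points into the hole (the way the pin goes), z up. The post has sideways play and is stuck somewhere in it: the true hole lies up to 7 mm to either side along y (height and angle are true); find it by sight or feel. Home, pin_head is 11 mm before and 16.5 mm above the hole's mouth.
- lock: The trimmer, fixed; origin on the table under the middle of the post's play, axes as hole_mouth. The upright steel post is 28 mm thick (x), 30 wide (y), its top 11 mm above the hole's axis; the hole is 11 mm square, right through. The yellow guard strap's top is 29 mm below the hole's axis, 84 mm wide. The steel housing, 85 mm high, starts 144 mm beyond the hole's mouth.
- rest: The pin's rest, fixed: a wooden block 100 x 60 x 20 mm with two 8 mm cheeks; origin on the table under the front face of the lying pin's head, x along the pin.
- tray: Blue empty tray, fixed, 110 x 90 x 30 mm; origin under its centre; it may stand on the left or the right, the rest on the other side.
- mug: Bystander, to be left alone: dark red mug, 76 mm wide, 85 mm high; origin under its centre
- bottle: Bystander, to be left alone: green bottle, 60 mm wide, 120 mm high; origin under its centre
- jar: Bystander, to be left alone: white jar with a blue cap, 60 mm wide, 70 mm high; origin under its centre
- tape: Bystander, to be left alone: yellow tape roll lying flat, 90 mm wide, 20 mm high; origin under its centre
- screwdriver: Bystander, to be left alone: screwdriver lying on the table; origin at its middle, x towards its blade
- wrench: Bystander, to be left alone: wrench lying on the table; origin at its middle, x along it
- collar: Bystander, to be left alone: brass collar lying flat, 40 mm wide, 15 mm high; origin under its centre
Things that resemble listed ones, but are neither listed nor needed, are in the scene too. What is shaped like the pin but pink or purple is not meant.

How it is judged (in metres and radians):
On the way:
1. the pin is pushed through the post until its head sits against it, the ring still open (x of pin in the frame of hole_mouth above -0.0035 m and y of pin_head in the frame of hole_mouth between -0.01 and 0.01 m and z of pin_head in the frame of hole_mouth between 0.01 and 0.022 m and angle between the x axis of pin_head and the x axis of hole_mouth, either way round below 0.12 rad and angle between pin_head's own z axis and vertical below 0.15 rad and value of joint ring below 2.6 rad), for 0.2 s.
At the end, for the whole second after the job is handed in: The pin is level through the post's cross hole with its head within 3.5 mm of the post, the ring has snapped past the pin's end (ring angle above 3.22 rad), and the pin is at rest (x of pin in the frame of hole_mouth above -0.0035 m and y of pin_head in the frame of hole_mouth between -0.01 and 0.01 m and z of pin_head in the frame of hole_mouth between 0.01 and 0.022 m and angle between the x axis of pin_head and the x axis of hole_mouth, either way round below 0.12 rad and angle between pin_head's own z axis and vertical below 0.15 rad and value of joint ring above 3.22 rad and linear speed of pin below 0.02 m/s); the robot touches nothing.
It fails at once if the pin is forced against the trimmer with more than 40 N while its ring still leans back (contact force between pin and lock above 40 N and value of joint ring below 1.2 rad).
It fails at once if the ring is pushed with more than 25 N (contact force between the arm and ring above 25 N).
It fails at once if the robot pushes the trimmer with more than 25 N (contact force between the arm and lock above 25 N).
It fails at once if a bystander is moved by more than 25 mm (distance of any of mug, bottle, jar, tape, screwdriver, wrench, collar from where it was at the start of the episode above 0.025 m).
It also fails if it takes over 72 s, if anything falls off the work surface, if the arm or the gripper's body presses on something with over 40 N, if the wrist force passes 120 N, or if a joint passes its speed limit or range.

### The arm

A 7-joint arm with a two-finger parallel gripper is mounted at the origin on the work surface. World frame = base frame: x ahead of the robot, y to its left, z up, the work surface at z = 0. Lengths are in m, angles in degrees, forces in N, time in s.
With the tool pointing down it reaches from about 0.425 to 0.875 m from the base axis. Payload 4.7 kg.
Tool frame: the origin (TCP) lies at the very end of the fingers, on their centre line; the grasp point (between the pads) lies 19 mm behind it; z points along the fingers, y is the line along which they close (so a half turn about z gives the same grasp; the last joint's range is limited). The gripper opens to 87 mm and grips with 3 to 60 N. Pads are 19 mm wide; open, the fingers measure 117 mm over their backs; the gripper's body (75 mm by 190 mm) begins 51 mm behind the grasp point.
Start: joints at [75.235, 18.392, -4.016, 83.108, 1.295, 78.541, -3.26], TCP at [0.174, -0.626, 0.223] pointing down, gripper open.
Joint ranges: [-163.93, 163.93], [-17.29, 119.83], [-79.2, 71.16], [3.27, 140.29], [-89.18, 269.18], [5.43, 117.66], [-154.24, 154.24]. Speed limits (degrees/s): [147.25, 147.25, 180, 180, 180, 180, 180].

### API

Orientations are given as [roll, pitch, yaw] about the fixed x, y, z axes, in that order (R = Rz(yaw) Ry(pitch) Rx(roll)).
In Python, from cell import get_obs, read_camera, sign_off, silhouettes gives the robot as it stands.
- The arm moves only by the tool play_rows, never from a script. Its argument "steps" is a list that holds one entry, the list of rows, each a list of 7 numbers: the shift along the tool's x, y, z in m, then the turn, a rotation vector about the tool's x, y, z in rad, then the finger opening in m, from 0 to 0.087. A call has 1 to 12 rows; each row shifts and turns the commanded pose from where the row before left it, along the tool's axes as they then stand; what a row does not reach is not made up. A row lasts 1/10 s, in which the tool goes at most 50 mm and 8.59 degrees, less where a joint would pass 70% of its speed; a pose out of reach is approached as far as the arm can. A call is refused whole if a number of a shift passes 0.05 or a number of a turn 0.15, either way. A call with a gripper value outside its range is refused whole. The fingers move at their own pace and stop on an object; "force" is the grip in N (left out, the last holds). Time passes only in rows, so rows that do not move let the fingers close. It gives the time, the measured TCP pose, the force, the opening and the grip force at its end, in the units of the state.
- get_obs(): the state, without advancing time (a new reading comes with each control period).
- read_camera(name): name is "side" or "top"; returns a dict with "frame" (480x640x3 uint8, red, green, blue), "intrinsics" (3x3 intrinsics, pixels), "view" (4x4, takes a point from world to camera coordinates). Camera axes: x right, y up, looking along -z (the intrinsics and any distortion apply to the point x, -y, -z); pixel columns grow to the right and rows downward; lengths in m; the calibration is good to about 2 mm. A picture is of the moment at which its call begins. There is no depth.
- sign_off(): hands the job in; it is judged then, once.
Trained networks look in the newest picture that a camera, given by its name, has taken for a name from the list of things; names that differ only in an ending like _2 or _b are one class to them, and where a whole thing is asked for, a point or a joint stands for the part that bears it (a point fixed in the world has none). Each returns a list of dicts, best first, with "p" (0 to 1); they miss things now and then, are a little off and sometimes report something else, mostly with a low value. They report only what shows in the picture. A call takes as long as a camera call. They do not tell look-alikes from the thing itself.
- silhouettes(camera, name): "pixels" (480x640 bool, what is visible of it) and "extent" ([left, top, right, bottom] in pixels, round what is visible of it).
The state is a dict: "time_s": time; "qpos": joint angles; "joint_velocities": joint speeds; "effort": joint torques, N m; "tool_pos": TCP position; "tool_rot": TCP orientation; "force": force on the tool from outside, world axes, zero at the start; "wrist_torque": the same for the moment, N m; "grip_width": finger opening in m; "grasp_force": force on a finger pad.
Only numpy, scipy, OpenCV 4.12 (cv2) and the standard library are available. Lean on these libraries where they do the work, as an engineer would, in place of code of your own. Each camera call takes 0.05 s, during which the arm holds its last target. There are 200 camera calls.

## Working session

There is one attempt and no reset: what is moved stays moved. The work goes in short steps, Python scripts to look and compute and a tool call to move; the robot and the scene stay as the last step left them, time stands still between calls to the robot, and variables do not carry over. Pictures are saved under pics/ and viewed, at most 10 in all, crops included, and the job is handed in when it is done.

Besides the shell and the picture viewer there is one more tool, called as name([rows], argument=value, ...), one row to a line, values as JSON. play_rows: Moves the arm, as the interface text tells. Its arguments: {"type":"object","properties":{"steps":{"type":"array","items":{"type":"array","items":{"type":"array","items":{"type":"number"}}}},"force":{"type":"number"}},"required":["steps"]}

```bash
mkdir -p pics; ls; cat > h.py <<'E'
import numpy as np, cv2
from cell import *
def save(cam,fn):
    c=read_camera(cam); cv2.imwrite(fn,c["frame"][:,:,::-1]); return c
def ray(c,u,v):
    K=np.array(c["intrinsics"]);V=np.array(c["view"])
    d=np.linalg.inv(K)@np.array([u,v,1.]); d=np.array([d[0],-d[1],-d[2]])
    R=V[:3,:3];o=-R.T@V[:3,3]; return o,R.T@d
def onz(c,u,v,z):
    o,d=ray(c,u,v); return o+d*(z-o[2])/d[2]
def proj(c,p):
    K=np.array(c["intrinsics"]);V=np.array(c["view"])
    q=V[:3,:3]@np.array(p)+V[:3,3]; q=K@np.array([q[0],-q[1],-q[2]]); return q[:2]/q[2]
E
python3 - <<'E'
from h import *
for cam in("side","top"):
    c=save(cam,f"pics/{cam}0.png"); print(cam,{k:(np.round(v,3).tolist() if k!="frame" else 0) for k,v in c.items()})
    for n in("pin","lock","rest","tray","pin_head","ring_tab"):
        for d in silhouettes(cam,n)[:3]:
            ys,xs=np.nonzero(d["pixels"]); print(n,round(d["p"],2),[int(x) for x in d["extent"]],xs.mean().round(1),ys.mean().round(1))
print(get_obs())
E
```

```text
pics
side {'frame': 0, 'intrinsics': [[437.401, 0.0, 322.531], [0.0, 437.401, 235.567], [0.0, 0.0, 1.0]], 'view': [[-0.832, -0.555, -0.005, 0.333], [0.27, -0.413, 0.87, -0.197], [-0.485, 0.722, 0.493, -0.769], [0.0, 0.0, 0.0, 1.0]]}
pin 0.88 [366, 240, 385, 277] 375.7 257.7
pin 0.59 [446, 230, 495, 256] 473.9 242.8
pin 0.58 [333, 195, 374, 220] 354.0 211.4
lock 0.82 [143, 181, 298, 282] 221.3 228.6
tray 0.6 [172, 299, 255, 360] 214.6 326.0
pin_head 0.92 [367, 239, 387, 277] 376.8 258.7
pin_head 0.86 [332, 199, 372, 222] 356.3 210.5
pin_head 0.6 [373, 196, 417, 226] 396.0 214.0
ring_tab 0.63 [446, 245, 483, 252] 457.0 249.6
ring_tab 0.61 [364, 254, 385, 277] 373.7 268.2
top {'frame': 0, 'intrinsics': [[591.296, 0.0, 321.093], [0.0, 591.296, 254.754], [0.0, 0.0, 1.0]], 'view': [[0.009, -1.0, -0.006, 0.001], [0.998, 0.008, 0.065, -0.384], [-0.065, -0.006, 0.998, -1.36], [0.0, 0.0, 0.0, 1.0]]}
pin 0.76 [420, 328, 485, 364] 450.3 348.5
pin 0.57 [415, 196, 443, 243] 428.0 223.6
pin 0.56 [343, 266, 405, 291] 370.0 279.7
lock 0.58 [264, 45, 399, 211] 325.4 116.5
rest 0.65 [405, 185, 439, 235
[... 354 characters left out ...]
'qpos': array([75.23615539, 18.38885525, -4.01663515, 83.10537549,  1.29637645,
       78.54265021, -3.26122134]), 'joint_velocities': array([ 0.07004984,  0.09066804,  0.0059584 ,  0.0517479 , -0.04604913,
       -0.06989555, -0.03701736]), 'effort': array([ 1.66052841e-04, -4.90941882e+01, -4.02774699e-01, -3.12700868e+01,
       -6.37659780e-02,  3.37167259e-02,  4.65148517e-06]), 'tool_pos': array([ 0.17446547, -0.6261786 ,  0.22264051]), 'tool_rot': array([1.7999167e+02, 3.9368839e-03, 1.5572152e+01]), 'force': array([ 0.20837543, -0.883191  , -0.10095996]), 'wrist_torque': array([-4.96703115e-02,  3.80054369e-05,  2.67370775e-02]), 'grasp_force': 0.0, 'grip_width': 0.08695278642833722}
```

View pics/top0.png

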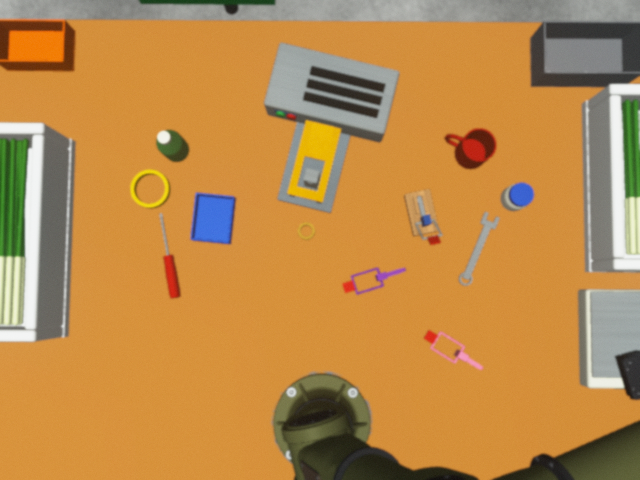

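View pics/side0.png

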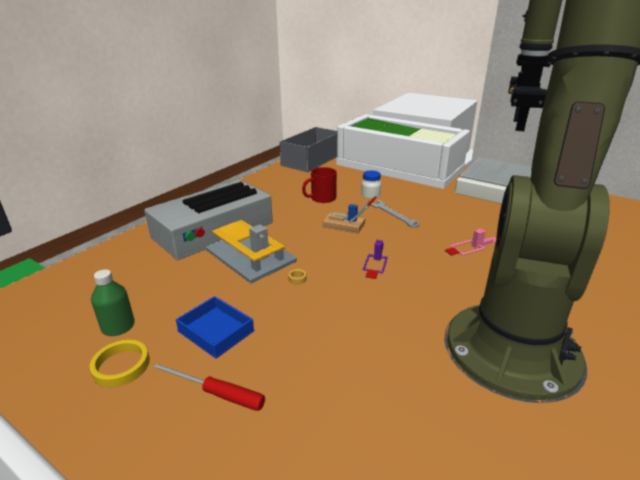

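Three look-alikes in the top view: one with a blue head in the wooden rest at (425,218), a purple one at (370,280) and a pink one at (455,350). The blue one in the rest fits the description. The lock's post is at (312,175), the mug at (472,148), the jar at (518,195) and the wrench at (480,250). I'll confirm the choice in an enlarged crop.

```bash
python3 - <<'E'
from h import *
t=read_camera("top"); s=read_camera("side")
T=t["frame"];S=s["frame"]
a=cv2.resize(T[180:260,390:460],None,fx=5,fy=5,interpolation=cv2.INTER_CUBIC)
b=cv2.resize(T[110:220,270:366],None,fx=4,fy=4,interpolation=cv2.INTER_CUBIC)[:400]
cc=cv2.resize(S[190:240,310:390],None,fx=5,fy=5,interpolation=cv2.INTER_CUBIC)
d=cv2.resize(S[210:280,200:300],None,fx=4,fy=4,interpolation=cv2.INTER_CUBIC)[:250,:400]
W=784
im=np.zeros((600,800,3),np.uint8)
im[:400,:350]=a;im[:400,350:734]=b
im[400:600,:320]=cv2.resize(cc,(320,200));im[400:600,330:616]=cv2.resize(d,(286,200))
cv2.imwrite("pics/crop1.png",im[:,:,::-1])
def comp(c,box,f,nm):
    x0,y0,x1,y1=box; h=cv2.cvtColor(c["frame"],cv2.COLOR_RGB2HSV).astype(int)[y0:y1,x0:x1]
    m=f(h).astype(np.uint8); n,l,st,ce=cv2.connectedComponentsWithStats(m)
    if n<2: print(nm,None);return
    i=1+np.argmax(st[1:,4]); ys,xs=np.nonzero(l==i)
    r=cv2.minAreaRect(np.c_[xs+x0,ys+y0].astype(np.float32))
    print(nm,st[i,4],np.round(ce[i]+[x0,y0],1),np.round(r[0],1),np.round(r[1],1),round(r[2],1), np.round(cv2.boxPoints(r),1).tolist())
blue=lambda h:(h[...,0]>100)&(h[...,0]<125)&(h[...,1]>120)
red=lambda h:((h[...,0]<6)|(h[...,0]>172))&(h[...,1]>170)
yel=lambda h:(h[...,0]>20)&(h[...,0]<32)&(h[...,1]>150)
gry=lambda h:(h[...,1]<50)&(h[...,2]>125)
comp(t,(400,180,445,250),blue,"head top");comp(t,(400,180,445,250),red,"tab top")
comp(s,(330,190,385,235),blue,"head side");comp(s,(330,190,385,235),red,"tab side")
comp(t,(285,115,345,205),yel,"strap top");comp(t,(295,150,330,195),gry,"post top");
comp(s,(240,220,280,260),gry,"post side")
E
```

```text
head top 47 [426.1 219.5] [426.  219.5] [7. 6.] 90.0 [[423.0, 216.0], [429.0, 216.0], [429.0, 223.0], [423.0, 223.0]]
tab top 53 [433.5 239.6] [433.5 239.5] [6.3 8.2] 71.6 [[428.6000061035156, 237.8000030517578], [436.3999938964844, 235.1999969482422], [438.3999938964844, 241.1999969482422], [430.6000061035156, 243.8000030517578]]
head side 101 [352.  211.3] [352.2 212.1] [ 7.7 14.5] 5.7 [[347.70001220703125, 219.0], [349.1000061035156, 204.5], [356.79998779296875, 205.3000030517578], [355.29998779296875, 219.6999969482422]]
tab side 60 [332.2 194.6] [332.5 195.5] [11.  5.] 90.0 [[330.0, 190.0], [335.0, 190.0], [335.0, 201.0], [330.0, 201.0]]
strap top 2071 [314.9 156.3] [313.9 160.7] [36.1 76.9] 14.5 [[286.79998779296875, 193.39999389648438], [306.1000061035156, 118.9000015258789], [341.0, 128.0], [321.70001220703125, 202.39999389648438]]
post top 456 [310.4 170.9] [310.6 173.3] [19. 29.] 14.7 [[297.70001220703125, 184.89999389648438], [305.1000061035156, 156.8000030517578], [323.5, 161.60000610351562], [316.1000061035156, 189.6999969482422]]
post side 76 [257.7 228.3] [257.4 228.3] [ 6.5 14.3] 68.2 [[249.60000610351562, 228.0], [262.8999938964844, 222.6999969482422], [265.29998779296875, 228.6999969482422], [252.0, 234.0]]
```

View pics/crop1.png

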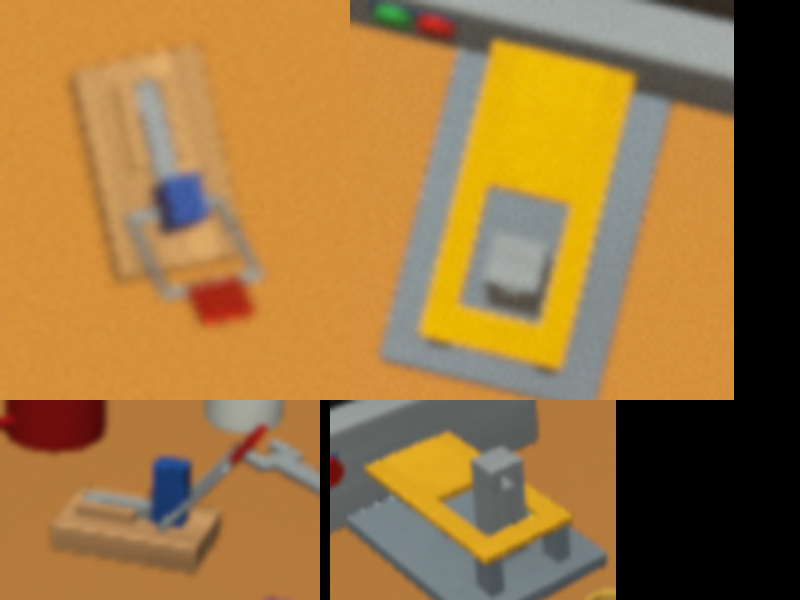

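The crop confirms it: the blue-headed pin lies in the rest with its ring leaning back, and the tip points up and left. The post shows in the strap's window, with its top near (312,176), and its mouth faces the robot. Next I fit simple models to get the poses.

```bash
cat > fit.py <<'E'
from h import *
from scipy.optimize import minimize
SS=6
def render(c,polys,box):
    """polys: list of (label, pts Nx3, hull?) painter order -> label fractions"""
    x0,y0,x1,y1=box; L=np.zeros(((y1-y0)*SS,(x1-x0)*SS),np.uint8)
    for lab,P in polys:
        p=np.array([proj(c,q) for q in P]); p=(p+0.5-[x0,y0])*SS-0.5
        p=cv2.convexHull(p.astype(np.float32))
        cv2.fillConvexPoly(L,np.round(p*16).astype(np.int32),lab,shift=4)
    n=max(l for l,_ in polys)+1
    A=np.stack([cv2.GaussianBlur(cv2.resize((L==k).astype(np.float32),(x1-x0,y1-y0),interpolation=cv2.INTER_AREA),(0,0),0.6) for k in range(n)],-1)
    return A.reshape(-1,n)
def resid(c,polys,box):
    A=render(c,polys,box); x0,y0,x1,y1=box
    I=c["frame"][y0:y1,x0:x1].reshape(-1,3).astype(float)
    G=A.T@A+1e-3*np.eye(A.shape[1]); col=np.linalg.solve(G,A.T@I)
    return np.minimum(np.abs(I-A@col),60).mean()
def pose(x,y,a):
    c,s=np.cos(a),np.sin(a); R=np.array([[c,-s,0],[s,c,0],[0,0,1]])
    return lambda P:(np.array(P)@R.T)+[x,y,0]
def bx(x0,x1,y0,y1,z0,z1): return [[x,y,z] for x in(x0,x1) for y in(y0,y1) for z in(z0,z1)]
def nm(f,p0,d,rep=3):
    p=np.array(p0,float)
    for _ in range(rep):
        S=np.vstack([p]+[p+np.eye(len(p))[i]*d[i] for i in range(len(p))])
        r=minimize(f,p,method="Nelder-Mead",options=dict(initial_simplex=S,maxiter=150*len(p),xatol=1e-5,fatol=1e-4)); p=r.x
        d=np.array(d)*-0.5
    return r
E
cat > m1.py <<'E'
from fit import *
t=read_camera("top"); s=read_camera("side")
p0=onz(t,311.8,176,.086); print("post0",p0)
def lockpolys(v):
    x,y,a,off,wx0,wx1,wh,sx,bxx,bh=v; T=pose(x,y,a)
    return [(1,T(bx(bxx,.144,-bh,bh,.0,.012))),(2,T(bx(sx,.144,-.042,.042,.046,.046))),(1,T(bx(wx0,wx1,-wh,wh,.046,.046))),
      (3,T(bx(0,.028,off-.015,off+.015,.02,.086))),(4,T(bx(0,.028,off-.015,off+.015,.086,.086)))]
box=(276,140,345,213)
f=lambda v:resid(t,lockpolys(v),box)
v0=[p0[0]-.014,p0[1],-.253,0,-.02,.07,.025,-.045,-.065,.065]
r=nm(f,v0,[.004,.004,.03,.004,.01,.01,.006,.01,.01,.01]); print("lock",r.fun,np.round(r.x,4))
q0=onz(t,426.3,217.5,.063)
def pinpolys(v):
    x,y,a,rx=v;T=pose(x,y,a)
    return [(1,T(bx(rx-.05,rx+.05,-.03,.03,0,.02))),(2,T(bx(0,.05,-.005,.005,.02,.03))),(3,T(bx(-.022,0,-.008,.008,.02,.063))),(4,T(bx(-.022,0,-.008,.008,.063,.063)))]
ft=lambda v:resid(t,pinpolys(v),(400,184,446,232))
fs=lambda v:resid(s,pinpolys(v),(315,198,372,238))
for nme,g in(("top",ft),("side",fs),("both",lambda v:ft(v)+fs(v))):
    r=nm(g,[q0[0]+.011,q0[1],.25,.01],[.005,.005,.05,.01]); print("pin",nme,r.fun,np.round(r.x,4))
E
python3 m1.py
```

```text
post0 [0.55389607 0.02635127 0.086     ]
lock 4.631337135380405 [ 0.5426  0.0362 -0.234  -0.0049 -0.0092  0.0623  0.0241 -0.0312 -0.0446
  0.0647]
pin top 5.461673882159105 [ 0.4739 -0.23    0.2252  0.0115]
pin side 11.954465857845198 [ 0.4737 -0.232   0.2742  0.0098]
pin both 17.52335953578517 [ 0.4731 -0.2302  0.2272  0.0115]
```

```bash
cat >> h.py <<'E'
from scipy.spatial.transform import Rotation as Ro
def togo(p,yaw,pitch=0):
    o=get_obs(); R=Ro.from_euler('xyz',o["tool_rot"],degrees=True); T=Ro.from_euler('xyz',[180,pitch,yaw],degrees=True)
    print("t",round(o["time_s"],2),"pos",np.round(o["tool_pos"],4),"rot",np.round(o["tool_rot"],2),"F",np.round(o["force"],1),"grip",round(o["grip_width"],4),round(o["grasp_force"],1))
    print("shift now-axes",np.round(R.inv().apply(np.array(p)-o["tool_pos"]),4),"turn",np.round((R.inv()*T).as_rotvec(),4),"shift target-axes",np.round(T.inv().apply(np.array(p)-o["tool_pos"]),4))
E
python3 - <<'E'
from fit import *
t=read_camera("top");s=read_camera("side")
T=pose(.4735,-.2305,.235)
for th in np.arange(.7,1.15,.05):
    P=T([[-.012-.079*np.cos(th),0,.025+.079*np.sin(th)]])[0]; print(round(th,2),proj(t,P).round(1),proj(s,P).round(1))
h=cv2.cvtColor(s["frame"],cv2.COLOR_RGB2HSV)[185:215,355:400].astype(int)
m=((h[...,0]<6)|(h[...,0]>172))&(h[...,1]>150); ys,xs=np.nonzero(m); print("side tab",xs.mean()+355,ys.mean()+185,m.sum(),"top tab 433.5 239.6")
g=T([[-.008,0,0]])[0]; togo([g[0],g[1],.16],13.5)
E
```

```text
0.7 [434.9 245.3] [375.7 203.9]
0.75 [434.9 244. ] [374.7 202.7]
0.8 [434.8 242.7] [373.7 201.5]
0.85 [434.7 241.3] [372.6 200.4]
0.9 [434.6 239.8] [371.5 199.3]
0.95 [434.5 238.4] [370.4 198.2]
1.0 [434.3 236.8] [369.1 197.3]
1.05 [434.1 235.2] [367.9 196.3]
1.1 [433.9 233.6] [366.6 195.5]
side tab 371.3333333333333 200.71428571428572 21 top tab 433.5 239.6
t 1.0 pos [ 0.1745 -0.6262  0.2226] rot [179.99   0.    15.57] F [ 0.2 -0.4  0.2] grip 0.087 0.0
shift now-axes [ 0.3863 -0.3012  0.0625] turn [0.0001 0.     0.0362] shift target-axes [ 0.3751 -0.3149  0.0626]
```

play_rows([
  [[0.0322,-0.0251,0.0052,0,0,0,0.036],[0.0322,-0.0251,0.0052,0,0,0,0.036],[0.0322,-0.0251,0.0052,0,0,0,0.036],[0.0322,-0.0251,0.0052,0,0,0,0.036],[0.0322,-0.0251,0.0052,0,0,0,0.036],[0.0322,-0.0251,0.0052,0,0,0,0.036],[0.0322,-0.0251,0.0052,0,0,0,0.036],[0.0322,-0.0251,0.0052,0,0,0,0.036],[0.0322,-0.0251,0.0052,0,0,0,0.036],[0.0322,-0.0251,0.0052,0,0,0,0.036],[0.0322,-0.0251,0.0052,0,0,0,0.036],[0.0322,-0.0251,0.0052,0,0,0.045,0.036]],
])

```text
time_s: 2.2
tool_pos: [0.4667, -0.231, 0.1603]
tool_rot: [179.9, -0.0, 12.9]
force: [0.2, -0.8, 0.2]
grip_width: 0.0357
grasp_force: 0.0
```

play_rows([
  [[0,0,0,0,0,0,0.036],[0,0,0,0,0,0,0.036],[0,0,0,0,0,0,0.036]],
])

```text
time_s: 2.5
tool_pos: [0.4651, -0.2336, 0.1602]
tool_rot: [180.0, 0.0, 12.9]
force: [1.1, 0.0, -0.9]
grip_width: 0.0356
grasp_force: 0.0
```

```bash
python3 - <<'E'
from h import *
togo([.4657,-.2323,.041],13)
s=read_camera("side")["frame"][130:250,270:430]
cv2.imwrite("pics/a1.png",cv2.resize(s[:,:,::-1],None,fx=4,fy=4,interpolation=cv2.INTER_CUBIC))
E
```

```text
t 2.5 pos [ 0.4651 -0.2336  0.1602] rot [1.7996e+02 3.0000e-02 1.2910e+01] F [ 1.1  0.  -0.9] grip 0.0356 0.0
shift now-axes [ 0.0009 -0.0013  0.1192] turn [ 0.0007  0.0005 -0.0016] shift target-axes [ 0.0009 -0.0012  0.1192]
```

View pics/a1.png

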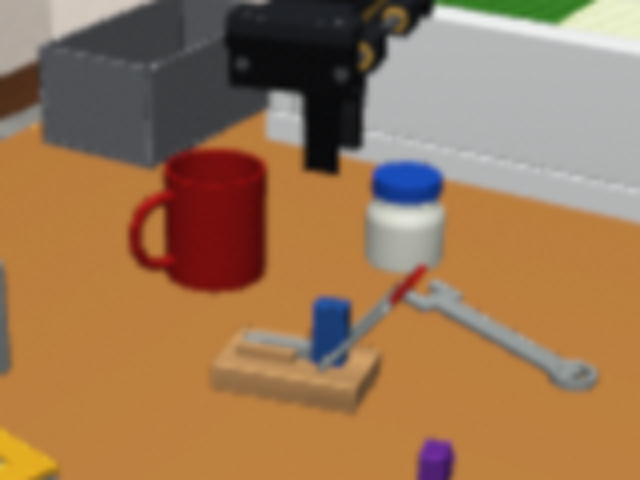

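The picture shows the fingers over the blue head at (330,330), with the ring leaning back to (408,285), clear of the fingers. Next I descend and grip.

play_rows([
  [[0.001,-0.001,0.03,0,0,0,0.036],[0,0,0.03,0,0,0,0.036],[0,0,0.025,0,0,0,0.036],[0,0,0.015,0,0,0,0.036],[0,0,0.01,0,0,0,0.036],[0,0,0.01,0,0,0,0.036],[0,0,0,0,0,0,0.036],[0,0,0,0,0,0,0.036]],
], force=25)

```text
time_s: 3.35
tool_pos: [0.4671, -0.2314, 0.0407]
tool_rot: [180.0, -0.0, 13.0]
force: [0.3, -0.9, 0.2]
grip_width: 0.0357
grasp_force: 0.0
```

play_rows([
  [[0,0,0,0,0,0,0.01],[0,0,0,0,0,0,0.01],[0,0,0,0,0,0,0.01],[0,0,0,0,0,0,0.01],[0,0,0,0,0,0,0.01],[0,0,0,0,0,0,0.01]],
], force=25)

```text
time_s: 3.95
tool_pos: [0.4669, -0.2313, 0.0406]
tool_rot: [180.0, -0.0, 13.0]
force: [-0.3, 0.2, 2.5]
grip_width: 0.0158
grasp_force: 24.9
```

play_rows([
  [[0,0,-0.01,0,0,0,0.01],[0,0,-0.02,0,0,0,0.01],[0,0,-0.03,0,0,0,0.01],[0,0,-0.03,0,0,0,0.01],[0,0,-0.01,0,0,0,0.01],[0,0,0,0,0,0,0.01]],
])

```text
time_s: 4.55
tool_pos: [0.4674, -0.2314, 0.1415]
tool_rot: [179.9, -0.1, 13.0]
force: [0.1, -0.1, -3.3]
grip_width: 0.016
grasp_force: 24.9
```

play_rows([
  [[0.0079,-0.0341,0,0,0,0,0.01],[0.0079,-0.0341,0,0,0,0,0.01],[0.0079,-0.0341,0,0,0,0,0.01],[0.0079,-0.0341,0,0,0,0,0.01],[0.0079,-0.0341,0,0,0,0,0.01],[0.0079,-0.0341,0,0,0,0,0.01],[0.0079,-0.0341,0,0,0,0,0.01],[0.0079,-0.0341,0,0,0,0,0.01],[0,0,0,0,0,0.115,0.01],[0,0,0,0,0,0.115,0.01],[0,0,0,0,0,0.115,0.01],[0,0,0,0,0,0.115,0.01]],
])

```text
time_s: 5.75
tool_pos: [0.4652, 0.0489, 0.138]
tool_rot: [180.0, 0.2, -13.6]
force: [-0.2, 0.3, -1.4]
grip_width: 0.0161
grasp_force: 24.9
```

play_rows([
  [[0,0,0,0,0,0,0.01],[0,0,0,0,0,0,0.01],[0,0,0,0,0,0,0.01]],
])

```text
time_s: 6.05
tool_pos: [0.4663, 0.0489, 0.1394]
tool_rot: [180.0, 0.1, -13.3]
force: [0.0, 0.5, -1.7]
grip_width: 0.0157
grasp_force: 24.9
```

```bash
python3 - <<'E'
from h import *
togo([.4669,.0491,.0906],-13.4)
s=read_camera("side")["frame"][150:290,190:350]
t=read_camera("top")["frame"][120:260,250:390]
im=np.hstack([cv2.resize(s,(400,350),interpolation=cv2.INTER_CUBIC),cv2.resize(t,(350,350),interpolation=cv2.INTER_CUBIC)])
cv2.imwrite("pics/a2.png",im[:,:,::-1])
E
```

```text
t 6.05 pos [0.4663 0.0489 0.1394] rot [ 1.7999e+02  7.0000e-02 -1.3250e+01] F [ 0.   0.5 -1.7] grip 0.0157 24.9
shift now-axes [ 0.0006 -0.0003  0.0488] turn [0.0002 0.0013 0.0026] shift target-axes [ 0.0005 -0.0003  0.0488]
```

View pics/a2.png

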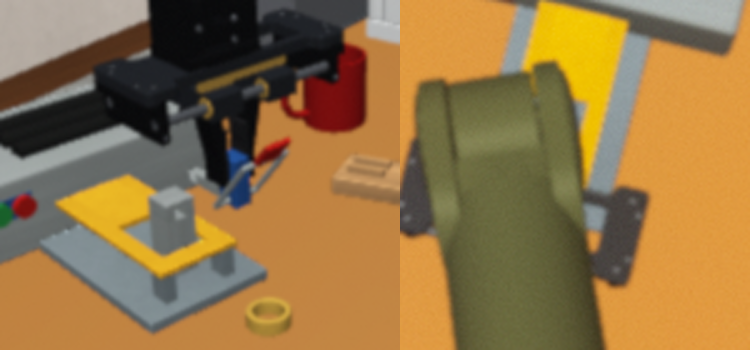

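Side view: the pin is held level at (235,190) with the ring leaning back, and the post is at (172,215) with its hole visible. The top view is blocked by the arm. I'll descend to hole height and fit pin and post together in the side view.

play_rows([
  [[0,0,0.015,0,0,0,0.01],[0,0,0.015,0,0,0,0.01],[0,0,0.012,0,0,0,0.01],[0,0,0.007,0,0,0,0.01],[0,0,0,0,0,0,0.01],[0,0,0,0,0,0,0.01]],
])

```text
time_s: 6.75
tool_pos: [0.4671, 0.049, 0.0914]
tool_rot: [-180.0, -0.0, -13.3]
force: [-0.6, -0.6, -2.1]
grip_width: 0.0158
grasp_force: 24.9
```

```bash
cat > m2.py <<'E'
from fit import *
s=read_camera("side"); o=get_obs(); togo([.4669,.0491,.0906],-13.4)
a=-.234
def post(v,yo=None):
    T=pose(v[0],v[1],a)
    return [(1,T(bx(0,.028,-.015,.015,.03,.086))),(2,T(bx(0,.028,-.015,.015,.086,.086))),(3,T(bx(0,0,-.015,.015,.04,.086))),(4,T(bx(0,0,-.0055,.0055,.0695,.0805)))]
def box(P):
    p=np.array([proj(s,q) for q in P]); return (*np.floor(p.min(0)-3).astype(int),*np.ceil(p.max(0)+4).astype(int))
b=box(post([.5415,.0314])[3][1]); b=(b[0]-8,b[1]-8,b[2]+9,b[3]+7); print(b)
r=nm(lambda v:resid(s,post(v),b),[.5415,.0314],[.004,.004]);print("post side",r.fun,r.x.round(4)); P=r.x
ya=np.radians(o["tool_rot"][2]); og=o["tool_pos"]+np.array([.0066*np.cos(ya),.0066*np.sin(ya),0])
def pin(v):
    T=pose(v[0],v[1],ya); z=.075
    return [(1,T(bx(0,.04,-.005,.005,z-.005,z+.005)+[[.05,-.004,z],[.05,.004,z]])),(2,T(bx(-.022,0,-.008,.008,z-.005,z+.016)))]
bp=box(np.vstack([p for _,p in pin(og)])); print(bp)
r2=nm(lambda v:resid(s,pin(v),bp),og[:2],[.003,.003]);print("pin side",r2.fun,r2.x.round(4),"expected",og.round(4))
u=lambda d:(np.cos(a)*d[0]+np.sin(a)*d[1],-np.sin(a)*d[0]+np.cos(a)*d[1])
print("pin in post frame, seen",np.round(u(r2.x-P),4),"by kinematics vs side post",np.round(u(og[:2]-P),4))
f=s["frame"][180:280,220:340]; cv2.imwrite("pics/a3.png",cv2.resize(f[:,:,::-1],None,fx=6,fy=6,interpolation=cv2.INTER_CUBIC))
E
python3 m2.py
```

```text
t 6.8 pos [0.4673 0.049  0.0917] rot [-1.7999e+02 -5.0000e-02 -1.3350e+01] F [-0.3 -0.8 -1.8] grip 0.0157 24.9
shift now-axes [-0.0004  0.      0.0011] turn [-0.0002 -0.001   0.0009] shift target-axes [-0.0004  0.      0.0011]
(np.int64(248), np.int64(220), np.int64(277), np.int64(249))
post side 29.541682890626277 [0.5393 0.0337]
(np.int64(262), np.int64(233), np.int64(295), np.int64(258))
pin side 31.2495502367524 [0.4761 0.046 ] expected [0.4738 0.0475 0.0917]
pin in post frame, seen [-0.0644 -0.0027] by kinematics vs side post [-0.067  -0.0018]
```

View pics/a3.png

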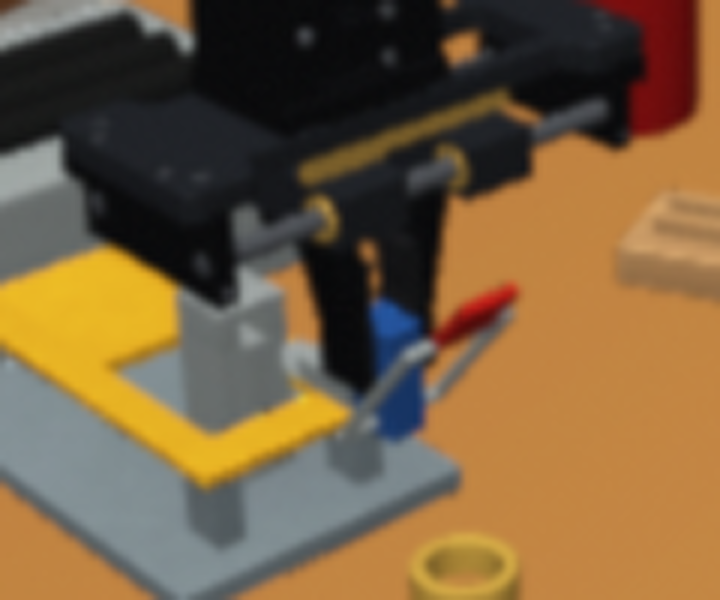

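play_rows([
  [[0,0,0.001,0,0,0,0.01],[0.005,0,0,0,0,0,0.01],[0.005,0,0,0,0,0,0.01],[0.003,0,0,0,0,0,0.01],[0,0,0,0,0,0,0.01]],
])

```text
time_s: 7.3
tool_pos: [0.4801, 0.0458, 0.0902]
tool_rot: [-180.0, -0.0, -13.4]
force: [-0.1, 0.2, -2.8]
grip_width: 0.0157
grasp_force: 24.9
```

play_rows([
  [[0.0015,0,0,0,0,0,0.01],[0.0015,0,0,0,0,0,0.01],[0,0,0,0,0,0,0.01]],
])

```text
time_s: 7.6
tool_pos: [0.4825, 0.0452, 0.0901]
tool_rot: [-180.0, -0.0, -13.4]
force: [-0.0, 0.3, -2.1]
grip_width: 0.016
grasp_force: 24.9
```

play_rows([
  [[0.001,0,0,0,0,0,0.01],[0.001,0,0,0,0,0,0.01],[0,0,0,0,0,0,0.01]],
])

```text
time_s: 7.9
tool_pos: [0.4845, 0.0448, 0.0902]
tool_rot: [180.0, -0.0, -13.4]
force: [0.1, -0.4, -2.8]
grip_width: 0.0157
grasp_force: 24.9
```

play_rows([
  [[0.001,0,0,0,0,0,0.01],[0.001,0,0,0,0,0,0.01],[0,0,0,0,0,0,0.01]],
])

```text
time_s: 8.2
tool_pos: [0.4864, 0.0443, 0.0902]
tool_rot: [180.0, -0.0, -13.4]
force: [-0.8, 0.1, -1.6]
grip_width: 0.0158
grasp_force: 24.9
```

play_rows([
  [[0.001,0,0,0,0,0,0.01],[0.001,0,0,0,0,0,0.01],[0,0,0,0,0,0,0.01]],
])

```text
time_s: 8.5
tool_pos: [0.4884, 0.0438, 0.0901]
tool_rot: [180.0, -0.0, -13.4]
force: [0.3, -0.7, -1.9]
grip_width: 0.0159
grasp_force: 24.9
```

play_rows([
  [[0.001,0,0,0,0,0,0.01],[0.001,0,0,0,0,0,0.01],[0,0,0,0,0,0,0.01]],
])

```text
time_s: 8.8
tool_pos: [0.4903, 0.0433, 0.0901]
tool_rot: [-180.0, -0.0, -13.4]
force: [-0.8, 0.7, -2.0]
grip_width: 0.0159
grasp_force: 24.9
```

play_rows([
  [[0.001,0,0,0,0,0,0.01],[0.001,0,0,0,0,0,0.01],[0,0,0,0,0,0,0.01]],
])

```text
time_s: 9.1
tool_pos: [0.4923, 0.0429, 0.0901]
tool_rot: [-180.0, -0.0, -13.4]
force: [0.8, 0.2, -1.7]
grip_width: 0.0157
grasp_force: 24.9
```

play_rows([
  [[0.001,0,0,0,0,0,0.01],[0.001,0,0,0,0,0,0.01],[0,0,0,0,0,0,0.01]],
])

```text
time_s: 9.4
tool_pos: [0.4942, 0.0424, 0.0901]
tool_rot: [180.0, -0.0, -13.4]
force: [-0.1, 0.4, -2.3]
grip_width: 0.0158
grasp_force: 24.9
```

play_rows([
  [[0.001,0,0,0,0,0,0.01],[0.001,0,0,0,0,0,0.01],[0.001,0,0,0,0,0,0.01],[0,0,0,0,0,0,0.01]],
])

```text
time_s: 9.8
tool_pos: [0.4972, 0.0417, 0.0901]
tool_rot: [-180.0, -0.0, -13.4]
force: [-0.3, -0.4, -2.8]
grip_width: 0.0158
grasp_force: 24.9
```

play_rows([
  [[0.001,0,0,0,0,0,0.01],[0.001,0,0,0,0,0,0.01],[0.001,0,0,0,0,0,0.01],[0,0,0,0,0,0,0.01]],
])

```text
time_s: 10.2
tool_pos: [0.5, 0.041, 0.0901]
tool_rot: [-180.0, -0.0, -13.4]
force: [0.5, -0.1, -1.8]
grip_width: 0.0159
grasp_force: 24.9
```

```bash
python3 - <<'E'
from h import *
o=get_obs(); print(o["force"].round(2),o["wrist_torque"].round(3))
f=read_camera("side")["frame"][190:270,230:340]; cv2.imwrite("pics/a4.png",cv2.resize(f[:,:,::-1],None,fx=7,fy=7,interpolation=cv2.INTER_CUBIC))
E
```

```text
[ 0.51 -0.08 -1.81] [0.012 0.052 0.04 ]
```

View pics/a4.png

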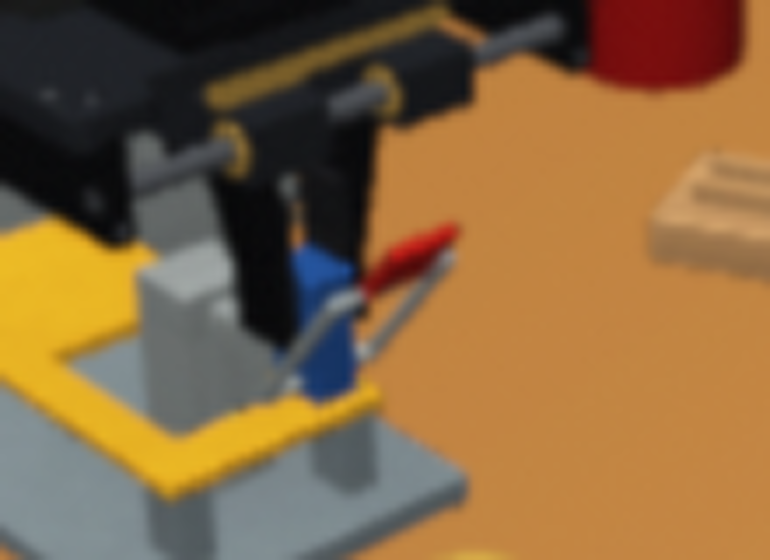

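The shank runs into the hole at about (222,310) with no contact force, so I keep pushing gently.

play_rows([
  [[0.002,0,0,0,0,0,0.01],[0.002,0,0,0,0,0,0.01],[0.002,0,0,0,0,0,0.01],[0.002,0,0,0,0,0,0.01]],
])

```text
time_s: 10.65
tool_pos: [0.5079, 0.0392, 0.0901]
tool_rot: [180.0, -0.0, -13.4]
force: [-0.2, -0.5, -1.9]
grip_width: 0.0158
grasp_force: 24.9
```

play_rows([
  [[0.002,0,0,0,0,0,0.01],[0.002,0,0,0,0,0,0.01],[0.002,0,0,0,0,0,0.01],[0.002,0,0,0,0,0,0.01]],
])

```text
time_s: 11.05
tool_pos: [0.5156, 0.0373, 0.0901]
tool_rot: [180.0, 0.0, -13.4]
force: [-1.0, 0.6, -2.3]
grip_width: 0.0158
grasp_force: 24.9
```

play_rows([
  [[0.002,0,0,0,0,0,0.01],[0.002,0,0,0,0,0,0.01],[0.002,0,0,0,0,0,0.01],[0.002,0,0,0,0,0,0.01]],
])

```text
time_s: 11.45
tool_pos: [0.5234, 0.0355, 0.0901]
tool_rot: [180.0, 0.0, -13.4]
force: [-0.6, 0.0, -2.5]
grip_width: 0.0157
grasp_force: 24.9
```

play_rows([
  [[0.001,0,0,0,0,0,0.01],[0.001,0,0,0,0,0,0.01],[0,0,0,0,0,0,0.01]],
])

```text
time_s: 11.75
tool_pos: [0.5253, 0.035, 0.0901]
tool_rot: [180.0, -0.0, -13.4]
force: [0.1, -0.2, -2.6]
grip_width: 0.016
grasp_force: 24.9
```

play_rows([
  [[0.001,0,0,0,0,0,0.01],[0.001,0,0,0,0,0,0.01],[0.001,0,0,0,0,0,0.01],[0,0,0,0,0,0,0.01]],
])

```text
time_s: 12.15
tool_pos: [0.5283, 0.0343, 0.0901]
tool_rot: [-180.0, -0.0, -13.4]
force: [-0.0, -0.2, -2.6]
grip_width: 0.0159
grasp_force: 24.9
```

play_rows([
  [[0.001,0,0,0,0,0,0.01],[0.001,0,0,0,0,0,0.01],[0.001,0,0,0,0,0,0.01],[0,0,0,0,0,0,0.01]],
])

```text
time_s: 12.55
tool_pos: [0.5312, 0.0336, 0.0901]
tool_rot: [180.0, -0.0, -13.4]
force: [0.3, -0.3, -1.8]
grip_width: 0.016
grasp_force: 24.9
```

play_rows([
  [[0.001,0,0,0,0,0,0.01],[0.001,0,0,0,0,0,0.01],[0,0,0,0,0,0,0.01]],
])

```text
time_s: 12.85
tool_pos: [0.5331, 0.0332, 0.0901]
tool_rot: [180.0, -0.0, -13.4]
force: [0.7, -0.7, -2.0]
grip_width: 0.0159
grasp_force: 24.9
```

play_rows([
  [[0.001,0,0,0,0,0,0.01],[0.001,0,0,0,0,0,0.01],[0,0,0,0,0,0,0.01]],
])

```text
time_s: 13.15
tool_pos: [0.5351, 0.0327, 0.0901]
tool_rot: [180.0, -0.0, -13.4]
force: [0.1, -0.7, -2.9]
grip_width: 0.0156
grasp_force: 24.9
```

play_rows([
  [[0.001,0,0,0,0,0,0.01],[0.001,0,0,0,0,0,0.01],[0,0,0,0,0,0,0.01]],
])

```text
time_s: 13.45
tool_pos: [0.5357, 0.0326, 0.0901]
tool_rot: [180.0, 0.2, -13.3]
force: [-5.2, 1.0, 3.2]
grip_width: 0.0156
grasp_force: 24.9
```

play_rows([
  [[0.001,0,0,0,0,0,0.01],[0.001,0,0,0,0,0,0.01],[0,0,0,0,0,0,0.01]],
])

```text
time_s: 13.75
tool_pos: [0.5358, 0.0326, 0.0901]
tool_rot: [179.9, 0.4, -13.3]
force: [-10.3, 2.0, 6.8]
grip_width: 0.0158
grasp_force: 24.9
```

```bash
python3 - <<'E'
from h import *
o=get_obs(); print(o["force"].round(2),o["wrist_torque"].round(3))
f=read_camera("side")["frame"][190:270,220:330]; cv2.imwrite("pics/a5.png",cv2.resize(f[:,:,::-1],None,fx=7,fy=7,interpolation=cv2.INTER_CUBIC))
E
```

```text
[-10.33   1.97   6.78] [ 0.282  2.26  -0.009]
```

View pics/a5.png

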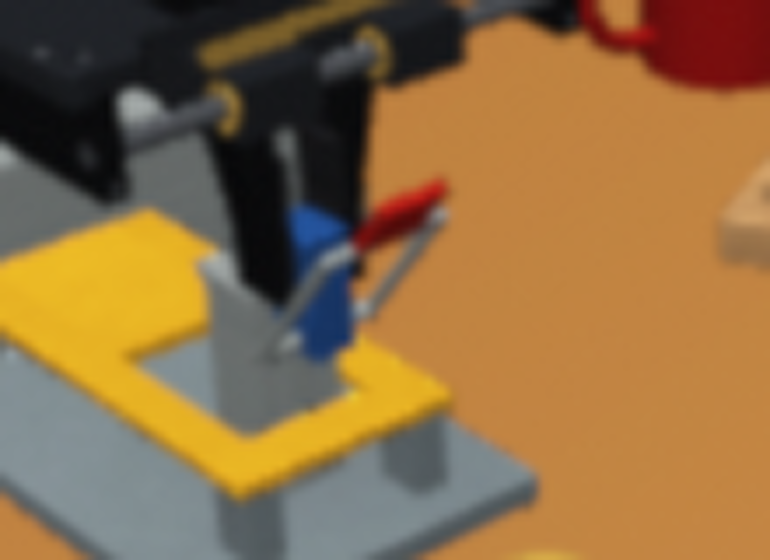

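The blue head at (325,280) sits against the post, and the force rose sharply to 10 N at a hard stop, so the pin is home. I'll relax, release and rise.

play_rows([
  [[-0.003,0,0,0,0,0,0.01],[0,0,0,0,0,0,0.01],[0,0,0,0,0,0,0.032],[0,0,0,0,0,0,0.032],[0,0,0,0,0,0,0.032],[0,0,-0.01,0,0,0,0.032],[0,0,-0.02,0,0,0,0.032],[0,0,-0.04,0,0,0,0.032],[0,0,-0.03,0,0,0,0.0],[0,0,0,0,0,0,0.0],[0,0,0,0,0,0,0.0]],
], force=10)

```text
time_s: 14.9
tool_pos: [0.5366, 0.0326, 0.1914]
tool_rot: [-180.0, -0.1, -13.4]
force: [0.2, -0.8, -0.3]
grip_width: 0.0151
grasp_force: 0.0
```

```bash
cat > m3.py <<'E'
from fit import *
import sys
s=read_camera("side"); o=get_obs()
a=np.radians(-13.4); T=pose(.5421,.0311,a)
yaw=-13.4
def L(x,z): p=T([[x,0,z]])[0]; return p
h=cv2.cvtColor(s["frame"],cv2.COLOR_RGB2HSV).astype(int)[190:265,225:320]
m=(((h[...,0]<6)|(h[...,0]>172))&(h[...,1]>150)).astype(np.uint8)
n,l,st,ce=cv2.connectedComponentsWithStats(m)
for i in range(1,n):
    if st[i,4]>8: print("red",ce[i].round(1)+[225,190],st[i,4])
for th in np.arange(.8,3.4,.2): print(round(th,1),proj(s,L(-.012-.079*np.cos(th),.075+.079*np.sin(th))).round(1),end=" ")
print(); print("head proj",proj(s,L(-.011,.0915)).round(1))
h=cv2.cvtColor(s["frame"],cv2.COLOR_RGB2HSV).astype(int)[190:265,225:320]
m=(h[...,0]>100)&(h[...,0]<125)&(h[...,1]>120); ys,xs=np.nonzero(m); print("head seen",xs.mean()+225,ys.mean()+190,m.sum())
c=np.array(o["tool_pos"])-[.5421,.0311,0]; print("tcp in mouth frame",round(c[0]*np.cos(a)+c[1]*np.sin(a),4),round(-c[0]*np.sin(a)+c[1]*np.cos(a),4),c[2].round(4),o["tool_rot"].round(2),o["force"].round(1),o["time_s"])
if len(sys.argv)>1:
    f=s["frame"][180:270,210:330]; cv2.imwrite(sys.argv[1],cv2.resize(f[:,:,::-1],None,fx=6,fy=6,interpolation=cv2.INTER_CUBIC))
E
python3 m3.py
```

```text
red [313.7 194.7] 111
red [278.7 223.7] 36
0.8 [278.7 222.3] 1.0 [274.7 216.1] 1.2 [270.4 210.8] 1.4 [265.9 206.7] 1.6 [261.4 203.8] 1.8 [257.2 202.4] 2.0 [253.3 202.4] 2.2 [250.1 203.8] 2.4 [247.4 206.4] 2.6 [245.5 210.1] 2.8 [244.4 214.8] 3.0 [244.1 220.2] 3.2 [244.6 226.1] 
head proj [263.9 229.9]
head seen 264.1543624161074 229.23489932885906 149
tcp in mouth frame -0.0064 -0.0002 0.1902 [ 1.7998e+02 -1.0000e-02 -1.3370e+01] [ 0.4  0.1 -0. ] 14.95
```

play_rows([
  [[-0.025,0,0,0,0,0,0],[-0.025,0,0,0,0,0,0],[-0.025,0,0,0,0,0,0],[-0.024,0,0,0,0,0,0],[0,0,0,0,0,0,0],[0,0,0.025,0,0,0,0],[0,0,0.025,0,0,0,0],[0,0,0.022,0,0,0,0],[0,0,0,0,0,0,0],[0,0,0,0,0,0,0]],
])

```text
time_s: 15.95
tool_pos: [0.4395, 0.0554, 0.1178]
tool_rot: [-180.0, 0.1, -13.4]
force: [0.4, -0.7, 0.2]
grip_width: 0.0006
grasp_force: 0.0
```

play_rows([
  [[0.008,0,0,0,0,0,0],[0.008,0,0,0,0,0,0],[0.008,0,0,0,0,0,0],[0.008,0,0,0,0,0,0],[0.008,0,0,0,0,0,0],[0.008,0,0,0,0,0,0],[0.008,0,0,0,0,0,0],[0,0,0,0,0,0,0]],
])

```text
time_s: 16.75
tool_pos: [0.4952, 0.0421, 0.1181]
tool_rot: [-180.0, -0.0, -13.4]
force: [-0.5, -0.5, 0.6]
grip_width: 0.0003
grasp_force: 0.1
```

```bash
python3 m3.py pics/a6.png
```

```text
red [313.7 194.7] 111
red [264.6 212. ] 22
0.8 [278.7 222.3] 1.0 [274.7 216.1] 1.2 [270.4 210.8] 1.4 [265.9 206.7] 1.6 [261.4 203.8] 1.8 [257.2 202.4] 2.0 [253.3 202.4] 2.2 [250.1 203.8] 2.4 [247.4 206.4] 2.6 [245.5 210.1] 2.8 [244.4 214.8] 3.0 [244.1 220.2] 3.2 [244.6 226.1] 
head proj [263.9 229.9]
head seen 264.65168539325845 229.87078651685394 178
tcp in mouth frame -0.049 -0.0001 0.1179 [-1.7998e+02  2.0000e-02 -1.3370e+01] [ 0.1  0.2 -0.3] 16.8
```

View pics/a6.png

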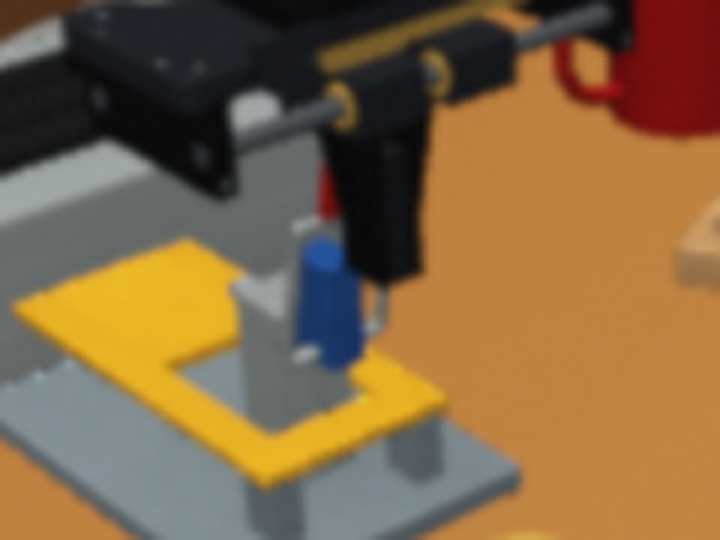

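The finger is pushing the tab and crossbar, now at (320,200) and past the head, and the ring is at about 1.4 rad. I keep pushing over the head.

play_rows([
  [[0.008,0,0,0,0,0,0],[0.008,0,0,0,0,0,0],[0.008,0,0,0,0,0,0],[0.008,0,0,0,0,0,0],[0.008,0,0,0,0,0,0],[0.008,0,0,0,0,0,0],[0.008,0,0,0,0,0,0],[0.008,0,0,0,0,0,0],[0.006,0,0,0,0,0,0],[0,0,0,0,0,0,0]],
])

```text
time_s: 17.8
tool_pos: [0.5631, 0.026, 0.1181]
tool_rot: [-180.0, -0.0, -13.4]
force: [0.2, -0.3, -0.4]
grip_width: 0.0006
grasp_force: 0.0
```

```bash
python3 m3.py pics/a7.png
```

```text
red [313.7 194.7] 111
red [245.9 208. ] 50
0.8 [278.7 222.3] 1.0 [274.7 216.1] 1.2 [270.4 210.8] 1.4 [265.9 206.7] 1.6 [261.4 203.8] 1.8 [257.2 202.4] 2.0 [253.3 202.4] 2.2 [250.1 203.8] 2.4 [247.4 206.4] 2.6 [245.5 210.1] 2.8 [244.4 214.8] 3.0 [244.1 220.2] 3.2 [244.6 226.1] 
head proj [263.9 229.9]
head seen 264.29347826086956 229.64673913043478 184
tcp in mouth frame 0.0211 0.0 0.1181 [-1.7999e+02 -1.0000e-02 -1.3370e+01] [-0.3 -0.6  0.2] 17.85
```

View pics/a7.png

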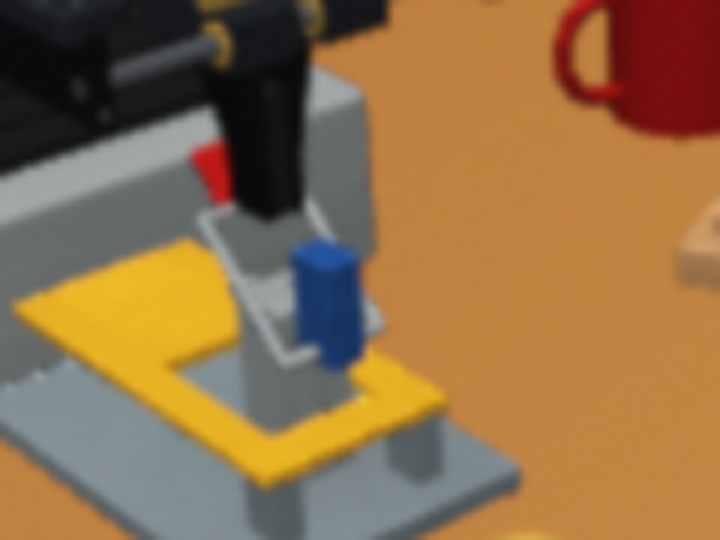

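The ring now leans forward at about 2.45 rad, with its tab at (210,170) ahead of the finger. I go up and over, then press the tab from above.

play_rows([
  [[0,0,-0.02,0,0,0,0],[0,0,-0.025,0,0,0,0],[0.01,0,0,0,0,0,0],[0.014,0,0,0,0,0,0],[0.014,0,0,0,0,0,0],[0,0,0,0,0,0,0],[0,0,0.01,0,0,0,0],[0,0,0.01,0,0,0,0],[0.001,0,0.006,0,0,0,0],[0.001,0,0.006,0,0,0,0],[0.001,0,0.006,0,0,0,0],[0.001,0,0.006,0,0,0,0]],
])

```text
time_s: 19.05
tool_pos: [0.6031, 0.0166, 0.1187]
tool_rot: [180.0, -0.0, -13.4]
force: [0.3, -0.2, -0.6]
grip_width: 0.0004
grasp_force: 0.1
```

play_rows([
  [[0.002,0,0.006,0,0,0,0],[0.002,0,0.006,0,0,0,0],[0.001,0,0.006,0,0,0,0],[0,0,0.004,0,0,0,0],[0,0,0,0,0,0,0],[0,0,0,0,0,0,0]],
])

```text
time_s: 19.65
tool_pos: [0.6078, 0.0155, 0.0971]
tool_rot: [180.0, 0.0, -13.4]
force: [0.1, -0.7, 0.3]
grip_width: 0.0006
grasp_force: 0.0
```

```bash
python3 m3.py pics/a8.png
```

```text
red [313.7 194.7] 111
red [244.8 218.6] 55
0.8 [278.7 222.3] 1.0 [274.7 216.1] 1.2 [270.4 210.8] 1.4 [265.9 206.7] 1.6 [261.4 203.8] 1.8 [257.2 202.4] 2.0 [253.3 202.4] 2.2 [250.1 203.8] 2.4 [247.4 206.4] 2.6 [245.5 210.1] 2.8 [244.4 214.8] 3.0 [244.1 220.2] 3.2 [244.6 226.1] 
head proj [263.9 229.9]
head seen 264.3131868131868 229.73626373626374 182
tcp in mouth frame 0.0677 0.0001 0.0973 [-1.800e+02 -2.000e-02 -1.335e+01] [-0.1  0.   0.3] 19.7
```

The ring follows down to about 2.9 rad. I've used all my pictures, so I continue by force and by the fitted tab position.

play_rows([
  [[0,0,0.004,0,0,0,0],[0,0,0.004,0,0,0,0],[0,0,0.003,0,0,0,0],[0,0,0,0,0,0,0]],
])

```text
time_s: 20.1
tool_pos: [0.6074, 0.0154, 0.0854]
tool_rot: [180.0, 0.1, -13.4]
force: [0.2, 0.5, -0.2]
grip_width: 0.0005
grasp_force: 0.0
```

play_rows([
  [[0,0,0.001,0,0,0,0],[0,0,0.001,0,0,0,0],[0,0,0,0,0,0,0]],
])

```text
time_s: 20.4
tool_pos: [0.608, 0.0154, 0.0842]
tool_rot: [180.0, -0.0, -13.4]
force: [-0.5, 0.0, 0.5]
grip_width: 0.0006
grasp_force: 0.2
```

play_rows([
  [[0,0,0.001,0,0,0,0],[0,0,0.001,0,0,0,0],[0,0,0,0,0,0,0]],
])

```text
time_s: 20.7
tool_pos: [0.6083, 0.0153, 0.0823]
tool_rot: [-180.0, -0.1, -13.4]
force: [0.5, -0.8, 0.5]
grip_width: 0.0005
grasp_force: 0.6
```

play_rows([
  [[0,0,0.001,0,0,0,0],[0,0,0.001,0,0,0,0],[0,0,0,0,0,0,0]],
])

```text
time_s: 21.0
tool_pos: [0.6086, 0.0154, 0.0808]
tool_rot: [-180.0, -0.1, -13.4]
force: [0.4, -1.3, 4.4]
grip_width: 0.0005
grasp_force: 2.4
```

play_rows([
  [[0,0,0.001,0,0,0,0],[0,0,0.001,0,0,0,0],[0,0,0,0,0,0,0]],
])

```text
time_s: 21.3
tool_pos: [0.6092, 0.0153, 0.0793]
tool_rot: [-180.0, -0.2, -13.4]
force: [1.4, -0.2, 6.1]
grip_width: 0.0005
grasp_force: 3.0
```

play_rows([
  [[0,0,0.001,0,0,0,0],[0,0,0.001,0,0,0,0],[0,0,0,0,0,0,0]],
])

```text
time_s: 21.6
tool_pos: [0.6097, 0.0152, 0.0777]
tool_rot: [-180.0, -0.2, -13.4]
force: [2.2, 0.1, 7.0]
grip_width: 0.0003
grasp_force: 3.2
```

play_rows([
  [[0,0,0.001,0,0,0,0],[0,0,0.001,0,0,0,0],[0,0,0,0,0,0,0]],
])

```text
time_s: 21.9
tool_pos: [0.6095, 0.0151, 0.0751]
tool_rot: [-180.0, -0.2, -13.4]
force: [2.7, -1.1, 4.1]
grip_width: 0.0003
grasp_force: 1.9
```

play_rows([
  [[0,0,0.001,0,0,0,0],[0,0,0.001,0,0,0,0],[0,0,0,0,0,0,0]],
])

```text
time_s: 22.2
tool_pos: [0.6063, 0.0156, 0.0708]
tool_rot: [180.0, 0.2, -13.3]
force: [0.2, 0.8, -0.9]
grip_width: 0.0002
grasp_force: 0.0
```

The force rose to 7 N and then dropped to zero, which is the snap. I go a little further to seat the ring fully.

play_rows([
  [[0,0,0.001,0,0,0,0],[0,0,0.001,0,0,0,0],[0,0,0.001,0,0,0,0],[0,0,0,0,0,0,0]],
])

```text
time_s: 22.6
tool_pos: [0.6076, 0.0154, 0.0688]
tool_rot: [180.0, 0.0, -13.4]
force: [-0.7, -0.1, 0.3]
grip_width: 0.0005
grasp_force: 0.0
```

play_rows([
  [[0,0,0.001,0,0,0,0],[0,0,0.001,0,0,0,0],[0,0,0,0,0,0,0]],
])

```text
time_s: 22.9
tool_pos: [0.6078, 0.0154, 0.067]
tool_rot: [180.0, 0.0, -13.4]
force: [0.9, 0.9, 0.1]
grip_width: 0.0004
grasp_force: 0.0
```

play_rows([
  [[0,0,-0.01,0,0,0,0],[0,0,-0.02,0,0,0,0],[0,0,-0.03,0,0,0,0],[0,0,-0.04,0,0,0,0],[0,0,-0.03,0,0,0,0],[0,0,0,0,0,0,0],[0,0,0,0,0,0,0]],
])

```text
time_s: 23.6
tool_pos: [0.6084, 0.0155, 0.1985]
tool_rot: [-180.0, -0.1, -13.4]
force: [0.5, -0.0, -0.7]
grip_width: 0.0003
grasp_force: 0.0
```

```bash
python3 - <<'E'
exec(open("m3.py").read())
for th in (3.0,3.06,3.14,3.22,3.27,3.31): print(th,proj(s,L(-.012-.079*np.cos(th),.075+.079*np.sin(th))).round(1))
E
```

```text
red [313.7 194.7] 111
red [244.4 229.1] 17
0.8 [278.7 222.3] 1.0 [274.7 216.1] 1.2 [270.4 210.8] 1.4 [265.9 206.7] 1.6 [261.4 203.8] 1.8 [257.2 202.4] 2.0 [253.3 202.4] 2.2 [250.1 203.8] 2.4 [247.4 206.4] 2.6 [245.5 210.1] 2.8 [244.4 214.8] 3.0 [244.1 220.2] 3.2 [244.6 226.1] 
head proj [263.9 229.9]
head seen 264.08152173913044 229.46195652173913 184
tcp in mouth frame 0.0674 -0.0002 0.1971 [ 1.7997e+02  1.0000e-02 -1.3360e+01] [0.4 0.4 0.2] 23.65
3.0 [244.1 220.2]
3.06 [244.2 221.9]
3.14 [244.4 224.3]
3.22 [244.7 226.7]
3.27 [244.9 228.3]
3.31 [245.2 229.5]
```

The tab is seen at (244.4,229.1), which fits a ring angle of about 3.3 rad. The head has not moved and the arm is clear, so I hand in.

```bash
python3 -c "
from cell import *
print(sign_off())"
```

```text
the job is handed in; nothing more can be done
None
```

I handed the job in at about 24 s: the pin's blue head sits against the post, the ring has snapped past the pin's end (about 3.3 rad by the side camera), the arm is clear, and it met nothing else on the table; I got no verdict back.

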